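# Fit the keyed coupling sleeve on the test box's shaft

### The arm

A 6-joint arm with a two-finger parallel gripper is mounted at the origin on the work surface. World frame = base frame: x ahead of the robot, y to its left, z up, the work surface at z = 0. Lengths are in m, angles in rad, forces in N, time in s.
With the tool pointing down it reaches from about 0.425 to 0.95 m from the base axis. Payload 3.5 kg.
Tool frame: the origin (TCP) lies at the very end of the fingers, on their centre line; the grasp point (between the pads) lies 19 mm behind it; z points along the fingers, y is the line along which they close (so a half turn about z gives the same grasp; the last joint's range is limited). The gripper opens to 85 mm and grips with 20 to 120 N. Pads are 22 mm wide; open, the fingers measure 114 mm over their backs; the gripper's body (76 mm by 85 mm) begins 54 mm behind the grasp point. The pads swing forward as they close: fully open they stand 13 mm farther back than shut.
Start: joints at [0.978, 0.286, 1.577, -0, 1.279, -0.15], TCP at [0.289, 0.61, 0.231] pointing down, gripper open.
Joint ranges: [-2.77, 2.77], [-0.9, 2.22], [0.21, 2.48], [-1.53, 4.67], [0.24, 2.81], [-2.84, 2.84]. Speed limits (rad/s): [2.79, 2.79, 3.14, 3.14, 3.14, 3.14].

### API

Orientations are given as a unit quaternion [x, y, z, w].
In Python, from plant import ctrl gives the robot as it stands.
- The arm moves only by the tool carry_out, never from a script. Its argument "deltas" is one flat list of numbers, 6 for each row, row after row: the shift along the tool's x, y, z in m, then the turn, a rotation vector about the tool's x, y, z in rad. A call has 1 to 5 rows; each row is the pose to reach, as a shift and turn from the pose commanded when the call began, along the tool's axes at that moment; what a row does not reach only later rows make up. A row lasts 1/8 s, in which the tool goes at most 62.5 mm and 10.7 degrees, less where a joint would pass 70% of its speed; a pose out of reach is approached as far as the arm can. A call with a gripper value outside its range is refused whole. "grip" is the opening in per cent of the stroke, from 0 (shut) to 100 (fully open), set as the call begins (left out, the last holds). The fingers move at their own pace and stop on an object; "grip_force" is the grip in N (left out, the last holds). Time passes only in rows, so rows that repeat a pose let the fingers close. It gives the time, the measured TCP pose, the force, the opening and the grip force at its end, in the units of the state.
- ctrl.get_state(): the state, without advancing time (a new reading comes with each control period).
- ctrl.read_camera(name): name is "scene" or "top"; returns (picture, depth): 480x640x3 uint8, red, green, blue; 480x640 float32, m along the optical axis (not along the pixel's ray), 0 where there is no reading.
- ctrl.camera_model(name): a dict with "intrinsics" (3x3 intrinsics, pixels), "k1" (the pictures are not rectified: a ray, as slopes to the right and down, at radius r is drawn at 1 + k1 r^2 times it, then the intrinsics apply), "extrinsics" (4x4, takes a point from world to camera coordinates). Camera axes: x right, y down, z forward; pixel columns grow to the right and rows downward; lengths in m; the calibration is good to about 2 mm. A picture is of the moment at which its call begins. camera_model takes no time and is no camera call.
- ctrl.sign_off(): hands the job in; it is judged then, once.
Trained networks look in the newest picture that a camera, given by its name, has taken for a name from the list of things; names that differ only in an ending like _2 or _b are one class to them, and where a whole thing is asked for, a point or a joint stands for the part that bears it (a point fixed in the world has none). Each returns a list of dicts, best first, with "score" (0 to 1); they miss things now and then, are a little off and sometimes report something else, mostly with a low value. They report only what shows in the picture. A call takes as long as a camera call. They do not tell look-alikes from the thing itself.
- ctrl.find_in(camera, query): "uv" ([column, row] in pixels, amid what is visible of it).
The state is a dict: "time": time; "qpos": joint angles; "dq": joint speeds; "joint_efforts": joint torques, N m; "eef_pos": TCP position; "tcp_rot": TCP orientation; "contact_force": force on the tool from outside, world axes, zero at the start; "wrist_torque": the same for the moment, N m; "opening": opening from 0.0 (shut) to 1.0 (fully open); "finger_force": force on a finger pad.
Only numpy, scipy, OpenCV 4.12 (cv2) and the standard library are available. Lean on these libraries where they do the work, as an engineer would, in place of code of your own. Each camera call takes 0.05 s, during which the arm holds its last target. There are 200 camera calls.

### The job

Get the test box ready for a rotary test: push the loose transport bracket off the open end of the deck so that it drops into the chute, then slide the flanged, grooved sleeve, flange down, over the upright shaft, turning it until its grooves find the shaft's ribs, and down until its flange sits fully home on the deck. Keep hold of the sleeve (or a finger on it) until it is home, do not let it drop; then let go. Leave the spacer, the blind cap and the multimeter where they are.

Things in the scene. Friction and masses are not known exactly. Their poses are not given: they have to be found in the camera images.
- sleeve_centre (a point): Centre (40 mm above the underside) of the loose aluminium sleeve to fit: a tube standing flange down, 80 mm tall, 50 mm outside diameter, bottom flange 72 mm across and 8 mm thick. z is its axis, up. About 0.36 kg. It, the spacer and the cap stand on the table in three places swapped at random: the sleeve is the tallest, the only one with both flange and bore
- sleeve: The same sleeve; origin on its axis at its underside. Its through bore is 31 mm across with four straight full-length grooves, each 11 mm wide, reaching 20.5 mm from the axis, at the sleeve's own +x, +y, -x and -y (notches seen from above)
- shaft_seat (a point): Where the shaft's axis meets the deck on top of the grey test box, 70 mm above the table. The frame is the box's: z up, +y towards the chute. From here the deck's edges lie 105 mm to -x, 45 mm to +x, 115 mm to -y, 80 mm to +y. Two low sockets, 14 mm tall, stand on the deck at (26, -90) and (26, -62) mm from here
- shaft_top (a point): Top of the fixed steel shaft, 60 mm above the deck (frame: the box's). Upper 24 mm: round pilot 28 mm across, chamfered. From 36 down to 4 mm above the deck: four ribs 8 mm wide, out to 19 mm from the axis, 90 degrees apart, their angle different every time and NOT given. A sleeve at a wrong angle stops on them 36 mm short of home; turned to within about 5 degrees it can go down
- bracket_centre (a point): Loose dark steel angle bracket on the deck beside the shaft, where the sleeve's flange must go: foot 34 mm (its x) by 80 mm (its y), 6 mm thick, with an upright web 34 mm wide, 6 mm thick, 36 mm tall at its -y end. Point: middle of the foot, 18 mm above the deck; the web's outer face is 40 mm to its -y, and pushed there towards +y it slides to the chute
- bracket: The same bracket, about 0.16 kg; origin under the middle of its foot
- chute_mouth (a point): Middle of the mouth of the open aluminium chute fixed to the box's +y end: inside 124 mm along x, 138 mm along y, rim 55 mm above the table (15 mm below the deck), floor sloping from 27 down to 12 mm above the table. Frame: the box's; the deck's edge over the chute lies 69 mm to -y and has no lip
- spacer_centre (a point): Centre (30 mm up) of a plain aluminium spacer tube, 60 mm tall, 50 mm outside and 38 mm inside, no flange. To be left alone
- cap_centre (a point): Centre (25 mm up) of a solid blind cap, 50 mm tall, 50 mm across on a flange 72 mm across and 8 mm thick, no bore. To be left alone
- meter_centre (a point): Centre of a black hand multimeter lying on the table, 150 by 80 by 35 mm (its x, y, z). To be left alone
Things that resemble listed ones, but are neither listed nor needed, are in the scene too. Leave any yellow look-alike of the sleeve alone. Leave any green look-alike of the bracket alone.

How it is judged:
On the way, in this order (a step that is already met when the one before it is completed fails the run):
1. the bracket lies in the chute (z of bracket_centre in the frame of chute_mouth below 0.005 m and x of bracket_centre in the frame of chute_mouth between -0.062 and 0.062 m and y of bracket_centre in the frame of chute_mouth between -0.069 and 0.069 m and linear speed of bracket below 0.05 m/s), for 0.2 s.
2. the sleeve is fully home on the shaft while the fingers still hold or touch it (z of sleeve_centre in the frame of shaft_seat between 0.036 and 0.0425 m and horizontal distance between sleeve_centre and shaft_seat below 0.004 m and angle between sleeve_centre's own z axis and vertical below 0.05 rad and contact force between the fingers and sleeve above 0.5 N), for 0.2 s.
At the end, for the whole second after the job is handed in: The bracket lies at rest in the chute (its centre within the chute's walls and no more than 5 mm above the rim); the sleeve stands upright (within 0.05 rad) on the shaft, within 4 mm of its axis, its flange within 2.5 mm of the deck, at rest and released (all of step 1 and z of sleeve_centre in the frame of shaft_seat between 0.036 and 0.0425 m and horizontal distance between sleeve_centre and shaft_seat below 0.004 m and angle between sleeve_centre's own z axis and vertical below 0.05 rad and linear speed of sleeve below 0.02 m/s); the robot touches nothing.
It fails at once if the spacer is moved more than 30 mm (distance of spacer_centre from where it was at the start of the episode above 0.03 m).
It fails at once if the cap is moved more than 30 mm (distance of cap_centre from where it was at the start of the episode above 0.03 m).
It fails at once if the meter is moved more than 30 mm (distance of meter_centre from where it was at the start of the episode above 0.03 m).
It also fails if it takes over 64 s, if anything falls off the work surface, if the arm or the gripper's body presses on something with over 40 N, if the wrist force passes 120 N, or if a joint passes its speed limit or range.

## Working session

There is one attempt and no reset: what is moved stays moved. The work goes in short steps, Python scripts to look and compute and a tool call to move; the robot and the scene stay as the last step left them, time stands still between calls to the robot, and variables do not carry over. Pictures are saved under pics/ and viewed, at most 10 in all, crops included, and the job is handed in when it is done.

Besides the shell and the picture viewer there is one more tool, called after "Emit:" as name(argument=value, ...) on one line, values as JSON. carry_out: Moves the arm, as the interface text tells. Its arguments: {"type":"object","properties":{"deltas":{"type":"array"},"grip":{"type":"number"},"grip_force":{"type":"number"}},"required":["deltas"]}

```bash
mkdir -p pics
cat > h.py <<'E'
import numpy as np, cv2
from plant import ctrl
def ray(cam,uv):
    m=ctrl.camera_model(cam);K=np.array(m["intrinsics"]);E=np.array(m["extrinsics"])
    x=(np.array(uv,float)-[K[0,2],K[1,2]])/[K[0,0],K[1,1]]
    r0=np.linalg.norm(x,axis=-1,keepdims=True);r=r0.copy()
    for _ in range(20): r=r0/(1+m["k1"]*r**2)
    return x*np.where(r0>0,r/np.maximum(r0,1e-9),1),E
def at_depth(cam,uv,d):
    s,E=ray(cam,uv);d=np.asarray(d,float)[...,None]
    p=np.concatenate([s*d,d],-1);return (p-E[:3,3])@E[:3,:3]
def at_z(cam,uv,z):
    s,E=ray(cam,uv);c=-E[:3,3]@E[:3,:3]
    v=np.concatenate([s,np.ones(s.shape[:-1]+(1,))],-1)@E[:3,:3]
    return c+v*((z-c[2])/v[...,2])[...,None]
def cloud(cam):
    im,d=ctrl.read_camera(cam)
    v,u=np.mgrid[:480,:640];P=at_depth(cam,np.stack([u,v],-1),d);P[d==0]=np.nan
    return im,P
def proj(cam,p):
    m=ctrl.camera_model(cam);K=np.array(m["intrinsics"]);E=np.array(m["extrinsics"])
    q=np.asarray(p)@E[:3,:3].T+E[:3,3];s=q[...,:2]/q[...,2:]
    s=s*(1+m["k1"]*(s**2).sum(-1,keepdims=True));return s*[K[0,0],K[1,1]]+[K[0,2],K[1,2]]
E
python3 - <<'E'
from h import *
for c in("top","scene"):
    im,P=cloud(c);cv2.imwrite(f"pics/{c}0.png",im[...,::-1]);np.savez(f"{c}0.npz",im=im,P=P)
    m=ctrl.camera_model(c);print(c,m["k1"],np.round(-np.array(m["extrinsics"])[:3,3]@np.array(m["extrinsics"])[:3,:3],3))
    for q in["sleeve_centre","shaft_top","shaft_seat","bracket_centre","chute_mouth","spacer_centre","cap_centre","meter_centre"]:
        for r in ctrl.find_in(c,q)[:3]:
            u,v=np.round(r["uv"]).astype(int);print(q,r["score"],u,v,np.round(P[v,u],3))
print(ctrl.get_state())
E
```

```text
top -0.15242397171436564 [0.377 0.022 1.129]
sleeve_centre 0.74 473 284 [ 0.448 -0.291  0.024]
sleeve_centre 0.72 426 195 [ 0.616 -0.185  0.078]
sleeve_centre 0.7 483 194 [ 0.621 -0.299  0.08 ]
shaft_top 0.68 208 238 [0.523 0.237 0.068]
shaft_seat 0.96 208 238 [0.523 0.237 0.068]
bracket_centre 0.77 218 330 [0.346 0.22  0.006]
bracket_centre 0.55 241 248 [0.505 0.17  0.075]
chute_mouth 0.7 424 196 [ 0.614 -0.181  0.077]
chute_mouth 0.58 212 241 [0.518 0.228 0.068]
spacer_centre 0.74 470 287 [ 0.443 -0.291  0.001]
spacer_centre 0.2 425 192 [ 0.623 -0.184  0.076]
cap_centre 0.68 376 275 [ 0.46  -0.091  0.051]
meter_centre 0.64 337 159 [ 0.697 -0.012  0.032]
scene -0.16168469868514887 [ 1.271 -0.433  0.755]
sleeve_centre 0.66 242 340 [ 0.653 -0.207  0.057]
sleeve_centre 0.6 176 369 [ 0.658 -0.321  0.062]
shaft_top 0.63 405 228 [0.57  0.182 0.073]
shaft_seat 0.68 406 231 [0.579 0.178 0.074]
shaft_seat 0.36 258 274 [ 0.497 -0.102  0.034]
bracket_centre 0.78 354 192 [0.328 0.229 0.007]
bracket_centre 0.71 373 210 [nan nan nan]
chute_mouth 0.64 408 227 [0.568 0.192 0.071]
spacer_centre 0.93
[... 196 characters left out ...]
: array([ 9.77989914e-01,  2.86282669e-01,  1.57670554e+00,  2.56731374e-05,
        1.27863333e+00, -1.49998849e-01]), 'dq': array([ 1.57084342e-03, -6.98133388e-05,  3.57302387e-04,  6.66397423e-04,
        1.75153098e-03,  5.60781630e-04]), 'joint_efforts': array([ 6.67504592e-04, -4.05962670e+01, -2.92943770e+01, -1.32213186e-04,
        5.46552910e-04,  7.38839645e-06]), 'eef_pos': array([0.28917628, 0.60989372, 0.23133343]), 'tcp_rot': array([ 2.19602962e-01,  9.75589329e-01, -8.99740653e-06, -1.66962702e-05]), 'contact_force': array([0.27782425, 0.32609109, 0.11041127]), 'wrist_torque': array([ 0.00692013, -0.00120056,  0.00856288]), 'finger_force': 0.0, 'opening': 1.0027497968793644}
```

View pics/top0.png

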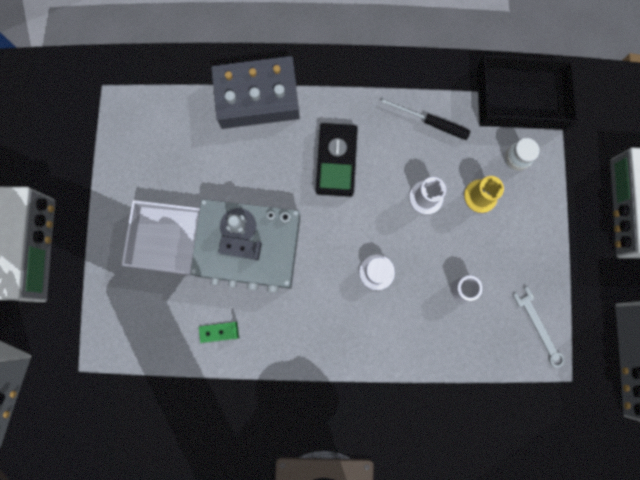

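View pics/scene0.png

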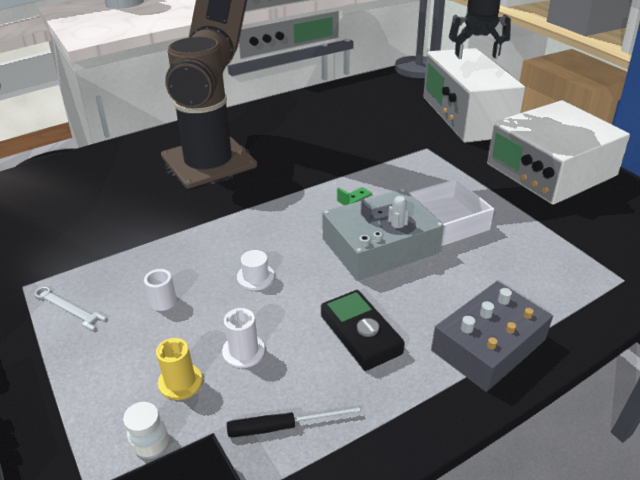

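The top view shows the sleeve at (428,194), the yellow look-alike at (483,194), the shaft at (237,225), the bracket at (238,247), and the chute at (163,237). The scene view agrees: sleeve (242,338), shaft (400,212), bracket (374,210).

```bash
cat > m.py <<'E'
from h import *
T=np.load("top0.npz");S=np.load("scene0.npz")
P=T["P"];z=P[...,2]
# deck
m=(abs(z-.070)<.006)&(P[...,1]>.05)&(P[...,1]<.33)&(P[...,0]>.38)&(P[...,0]<.65)
q=P[m];r=cv2.minAreaRect(q[:,:2].astype(np.float32)*1000);print("deck",r,q[:,2].mean(),m.sum())
m8=cv2.morphologyEx(m.astype(np.uint8),cv2.MORPH_OPEN,np.ones((3,3)));q=P[m8>0];r=cv2.minAreaRect(q[:,:2].astype(np.float32)*1000);print("deck open",r)
for nm,D in(("top",P),("scene",S["P"])):
    for lab,(x0,x1,y0,y1,z0,z1) in dict(shafttop=(.45,.65,.1,.3,.12,.14),web=(.4,.65,.08,.3,.095,.115),foot=(.4,.6,.1,.3,.073,.08),sleevetop=(.5,.7,-.25,-.12,.074,.09),sleevefl=(.5,.7,-.25,-.12,.005,.012)).items():
        k=(D[...,0]>x0)&(D[...,0]<x1)&(D[...,1]>y0)&(D[...,1]<y1)&(D[...,2]>z0)&(D[...,2]<z1)
        a=D[k]
        if len(a): print(nm,lab,len(a),a.mean(0).round(4),a.min(0).round(3),a.max(0).round(3))
def crop(im,u,v,w,h,s): return cv2.resize(im[v-h:v+h,u-w:u+w],None,fx=s,fy=s,interpolation=cv2.INTER_CUBIC)
a=crop(T["im"],240,232,50,37,8);a2=crop(S["im"],388,212,50,37,8)
b=crop(T["im"],430,194,25,37,8);b2=crop(S["im"],242,332,25,37,8)
o=np.vstack([np.hstack([a]),np.hstack([a2])]);o=cv2.resize(o,None,fx=.5,fy=.5)
o=np.hstack([o[:592],cv2.resize(np.vstack([b,b2]),None,fx=.5,fy=.5)])
cv2.imwrite("pics/crop.png",o[...,::-1]);print(o.shape)
E
python3 m.py
```

```text
deck ((516.9043579101562, 165.31027221679688), (196.59934997558594, 151.1001434326172), 84.50420379638672) 0.06986499958111464 6824
deck open ((516.9114990234375, 165.31338500976562), (196.58750915527344, 151.10601806640625), 84.51175689697266)
top shafttop 174 [0.5475 0.1785 0.1269] [0.535 0.165 0.12 ] [0.562 0.192 0.134]
top web 146 [0.5226 0.1563 0.105 ] [0.482 0.131 0.095] [0.565 0.194 0.115]
top foot 839 [0.5095 0.178  0.0753] [0.439 0.101 0.073] [0.595 0.261 0.08 ]
top sleevetop 267 [ 0.6286 -0.199   0.0789] [ 0.604 -0.224  0.074] [ 0.653 -0.175  0.085]
top sleevefl 354 [ 0.6166 -0.1893  0.0075] [ 0.502 -0.248  0.005] [ 0.698 -0.12   0.012]
scene shafttop 137 [0.5534 0.1758 0.1281] [0.537 0.165 0.12 ] [0.565 0.19  0.135]
scene web 269 [0.5396 0.1619 0.1044] [0.482 0.131 0.095] [0.568 0.194 0.115]
scene foot 1085 [0.5264 0.1771 0.0748] [0.44  0.1   0.073] [0.6   0.264 0.08 ]
scene sleevetop 435 [ 0.6316 -0.2003  0.0796] [ 0.605 -0.224  0.074] [ 0.655 -0.175  0.085]
scene sleevefl 617 [ 0.634  -0.2004  0.0082] [ 0.502 -0.25   0.005] [ 0.7   -0.12   0.012]
(592, 600, 3)
```

View pics/crop.png

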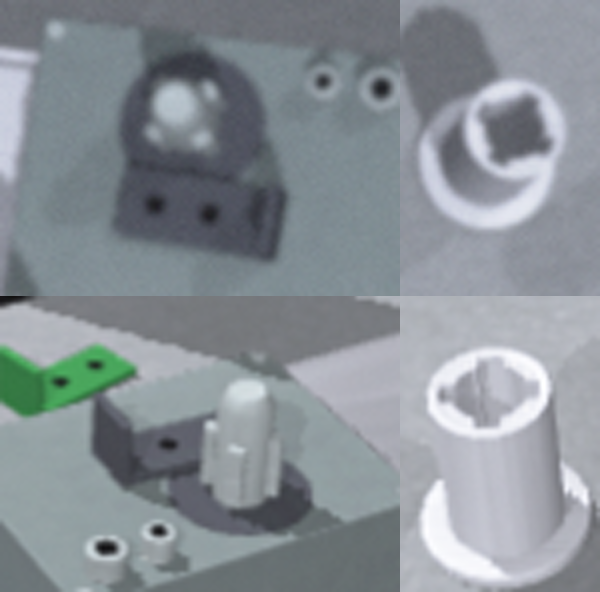

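The crop shows sleeve notches and shaft ribs, the ribs at roughly 45° diagonals in the image. Next I measure their angles, the bracket and the chute.

```bash
cat > a.py <<'E'
from h import *
T=np.load("top0.npz");S=np.load("scene0.npz")
def ang(cam,im,c,z,rs,sgn):
    th=np.deg2rad(np.arange(0,360));acc=0
    g=cv2.GaussianBlur(im.mean(-1).astype(np.float32),(0,0),.6)
    for r in rs:
        p=np.stack([c[0]+r*np.cos(th),c[1]+r*np.sin(th),np.full(360,z)],-1);uv=proj(cam,p).astype(np.float32)
        acc=acc+cv2.remap(g,uv[:,:1],uv[:,1:],cv2.INTER_CUBIC)[:,0]
    acc=sgn*acc/len(rs);f=acc.reshape(4,90).mean(0);w=(f*np.exp(-4j*th[:90])).sum()
    print(cam,"angle",np.round(-np.degrees(np.angle(w))/4%90,1),"amp",abs(w)/45,acc[::10].round(0))
for c,D in(("top",T),("scene",S)):
    for s in((.629,-.1995),(.628,-.1995),(.630,-.1995),(.629,-.201)): ang(c,D["im"],s,.08,(.016,.018,.0195),-1)
for s in((.5485,.179),(.5475,.179),(.5485,.1775)): ang("top",T["im"],s,.106,(.0165,.018),1)
box=np.deg2rad(-5.5);R=np.array([[np.cos(box),-np.sin(box)],[np.sin(box),np.cos(box)]]);seat=np.array([.5485,.1790])
for n,D in(("top",T),("scene",S)):
    P=D["P"];l=P.copy();l[...,:2]=(P[...,:2]-seat)@R
    k=(l[...,2]>.085)&(l[...,2]<.112)&(abs(l[...,0]+45)<99)&(l[...,0]<-.02)&(l[...,1]<-.02)&(l[...,0]>-.1)&(l[...,1]>-.1)
    print(n,"web box-frame",l[k].min(0).round(4),l[k].max(0).round(4),cv2.minAreaRect((l[k][:,:2]*1000).astype(np.float32)))
    im=D["im"].astype(int);f=(abs(l[...,2]-.076)<.005)&(l[...,0]<-.018)&(l[...,0]>-.09)&(abs(l[...,1])<.08)&(im.sum(-1)<240)
    if f.sum()>20: print("foot",f.sum(),cv2.minAreaRect((l[f][:,:2]*1000).astype(np.float32)))
    h=(abs(l[...,2]-.055)<.006)&(l[...,1]>.085)&(l[...,1]<.25)&(abs(l[...,0])<.15)
    print("rim",l[h].min(0).round(3),l[h].max(0).round(3))
E
python3 a.py
```

```text
top angle 61.6 amp 35.99432846148754 [-208. -215. -215. -214. -202. -173. -155. -152. -170. -199. -206. -203.
 -198. -183. -141. -124. -133. -170. -198. -203. -204. -200. -176. -139.
 -125. -141. -179. -199. -204. -205. -203. -191. -160. -148. -157. -186.]
top angle 61.9 amp 35.89676053898787 [-197. -206. -208. -205. -190. -162. -148. -152. -180. -203. -208. -206.
 -203. -183. -144. -136. -148. -183. -208. -212. -212. -211. -194. -157.
 -132. -137. -170. -196. -201. -202. -200. -189. -157. -135. -144. -172.]
top angle 61.5 amp 33.4084381572882 [-215. -220. -220. -219. -211. -186. -163. -155. -165. -191. -204. -200.
 -192. -181. -142. -115. -120. -154. -184. -190. -192. -187. -158. -124.
 -122. -148. -188. -201. -207. -208. -206. -191. -165. -161. -172. -197.]
top angle 61.6 amp 31.586288512805005 [-201. -212. -211. -210. -200. -174. -148. -139. -149. -178. -184. -181.
 -177. -157. -121. -117. -142. -185. -203. -207. -210. -203. -177. -149.
 -145. -163. -193. -209. -211. -215. -212. -205. -183. -161. -158. -175.]
scene angle 63.1 amp 24.33288120265936 [-238. -239. -240. -240. -235. -2
[... 1591 characters left out ...]
104. 109. 123. 138. 138. 112.  80.  73.]
top web box-frame [-0.0623 -0.0518  0.085 ] [-0.0288 -0.044   0.1113] ((-45.46623992919922, -47.574806213378906), (6.472177505493164, 33.7291145324707), 85.77789306640625)
foot 204 ((-34.87051773071289, -6.038410186767578), (71.4833984375, 31.69483184814453), 80.6602554321289)
rim [-0.103  0.085  0.049] [0.03  0.225 0.059]
scene web box-frame [-0.0626 -0.0508  0.085 ] [-0.0255 -0.0419  0.1104] ((-43.991111755371094, -45.423091888427734), (8.770010948181152, 37.29896926879883), 86.60496520996094)
foot 78 ((-37.012393951416016, -28.187986373901367), (45.04182052612305, 29.462343215942383), 80.5821304321289)
rim [-0.107  0.095  0.049] [0.032 0.225 0.061]
```

```bash
cat > d.py <<'E'
from h import *
from scipy.spatial.transform import Rotation as Ro
box=np.deg2rad(-5.5);R2=np.array([[np.cos(box),-np.sin(box)],[np.sin(box),np.cos(box)]]);seat=np.array([.5485,.1790])
def b2w(x,y,z): return np.r_[seat+R2@[x,y],z]
def delta(p,yaw,lab=""):
    "yaw: world angle of tool y (deg, mod 180), tool down"
    s=ctrl.get_state();R=Ro.from_quat(s["tcp_rot"])
    a=np.deg2rad(yaw);yv=np.array([np.cos(a),np.sin(a),0]);
    c=[]
    for q in(yv,-yv):
        M=Ro.from_matrix(np.stack([np.cross(q,[0,0,-1]),q,[0,0,-1]],1));c.append((R.inv()*M).as_rotvec())
    rv=min(c,key=np.linalg.norm)
    print(lab,"d",R.inv().apply(np.asarray(p)-s["eef_pos"]).round(4),"rot",rv.round(4),"cur",s["eef_pos"].round(4),"q6",s["qpos"][5].round(2))
E
python3 - <<'E'
from d import *
delta(b2w(-.044,-.088,.2),84.5,"above")
delta(b2w(-.044,-.088,.085),84.5,"low")
delta(b2w(-.040,.075,.085),84.5,"pushend")
E
```

```text
above d [-0.4075 -0.3759  0.0313] rot [-0.     -0.     -0.3468] cur [0.2892 0.6099 0.2313] q6 -0.15
low d [-0.4075 -0.3759  0.1463] rot [-0.     -0.     -0.3468] cur [0.2892 0.6099 0.2313] q6 -0.15
pushend d [-0.3558 -0.2213  0.1463] rot [-0.     -0.     -0.3468] cur [0.2892 0.6099 0.2313] q6 -0.15
```

Emit:
carry_out(deltas=[-0.044,-0.041,0,0,0,-0.07,-0.088,-0.082,0,0,0,-0.14,-0.132,-0.123,0,0,0,-0.21,-0.176,-0.164,0,0,0,-0.28,-0.22,-0.205,0,0,0,-0.347], grip=0, grip_force=60)

```text
time: 1.52
eef_pos: [0.4006, 0.3287, 0.2317]
tcp_rot: [0.047, 0.999, 0.0, 0.0]
contact_force: [1.0, -0.4, 0.6]
opening: -0.002
finger_force: 0.0
```

Run:
```python
from d import *
delta(b2w(-.044,-.088,.2),84.5,"above")
delta(b2w(-.044,-.088,.085),84.5,"low")
```

```text
above d [-0.1169 -0.2232  0.0317] rot [0.0005 0.001  0.0028] cur [0.4006 0.3287 0.2317] q6 -0.99
low d [-0.1168 -0.2232  0.1467] rot [0.0005 0.001  0.0028] cur [0.4006 0.3287 0.2317] q6 -0.99
```

Emit:
carry_out(deltas=[-0.028,-0.054,0,0,0,0,-0.056,-0.108,0,0,0,0,-0.084,-0.162,0.01,0,0,0,-0.112,-0.216,0.03,0,0,0,-0.117,-0.223,0.085,0,0,0])

```text
time: 2.15
eef_pos: [0.4996, 0.0939, 0.1495]
tcp_rot: [0.05, 0.999, -0.0, 0.005]
contact_force: [0.0, 0.1, -1.0]
opening: 0.002
finger_force: 0.0
```

Emit:
carry_out(deltas=[0,0,0.04,0,0,0,0,0,0.062,0,0,0,0,0.01,0.062,0,0,0,0,0.02,0.062,0,0,0,0,0.03,0.062,0,0,0])

```text
time: 2.78
eef_pos: [0.4994, 0.128, 0.0861]
tcp_rot: [0.047, 0.999, -0.0, 0.002]
contact_force: [-0.7, -0.7, 0.3]
opening: 0.001
finger_force: 0.6
```

```bash
cat > look.py <<'E'
from d import *
im,P=cloud("top");im2,P2=cloud("scene")
for D in(P,P2):
    l=D.copy();l[...,:2]=(D[...,:2]-seat)@R2
    k=(l[...,2]>.085)&(l[...,2]<.112)&(l[...,0]<-.02)&(l[...,1]<.1)&(l[...,0]>-.1)&(l[...,1]>-.1)
    print(l[k].min(0).round(3),l[k].max(0).round(3))
import sys
if len(sys.argv)>1:
    o=np.hstack([cv2.resize(im[170:300,110:310],None,fx=2,fy=2),cv2.resize(im2[140:270,330:530],None,fx=2,fy=2)]);cv2.imwrite(f"pics/{sys.argv[1]}.png",o[...,::-1])
s=ctrl.get_state();p=s["eef_pos"].copy();p[:2]=(p[:2]-seat)@R2;print("tcp box",p.round(4),s["contact_force"].round(1))
E
python3 look.py push1
```

```text
Traceback (most recent call last):
  File "look.py", line 6, in <module>
    print(l[k].min(0).round(3),l[k].max(0).round(3))
          ~~~~~~~~^^^
ValueError: zero-size array to reduction operation minimum which has no identity
```

Emit:
carry_out(deltas=[0,0.014,0,0,0,0,0,0.028,0,0,0,0,0,0.042,0,0,0,0,0,0.056,0,0,0,0,0,0.07,0,0,0,0])

```text
time: 3.5
eef_pos: [0.5048, 0.1978, 0.0843]
tcp_rot: [0.048, 0.999, -0.0, -0.0]
contact_force: [-0.5, -1.5, 2.3]
opening: 0.004
finger_force: 0.8
```

```bash
sed -i 's/^    print(l\[k\].*/    if k.any(): print(l[k].min(0).round(3),l[k].max(0).round(3))/' look.py; python3 look.py push1
```

```text
[-0.054  0.002  0.088] [-0.027  0.039  0.112]
tcp box [-0.0454  0.0151  0.0842] [ 0.1 -0.8 -1.4]
```

View pics/push1.png

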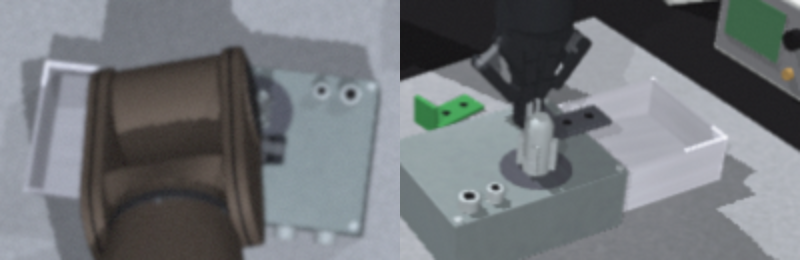

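The scene half shows the bracket sliding straight, its foot now overhanging the chute at about (585,122). I keep pushing.

Emit:
carry_out(deltas=[0,0.014,0,0,0,0,0,0.028,0,0,0,0,0,0.042,0,0,0,0,0,0.056,0,0,0,0,0,0.07,0,0,0,0])

```text
time: 4.22
eef_pos: [0.5115, 0.2675, 0.0842]
tcp_rot: [0.048, 0.999, -0.0, -0.0]
contact_force: [-0.0, -0.3, -1.0]
opening: 0.001
finger_force: 0.0
```

```bash
python3 look.py push2
```

```text
[-0.055  0.072  0.087] [-0.029  0.1    0.112]
tcp box [-0.0453  0.085   0.0843] [ 0.  -0.2 -0.1]
```

View pics/push2.png

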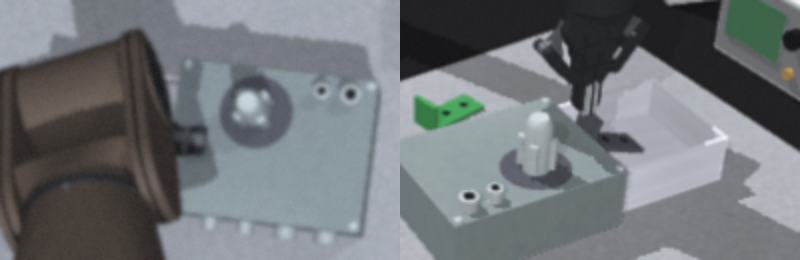

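The bracket lies in the chute, foot at about (620,140) in the crop. I now retreat upward and head for the sleeve.

Emit:
carry_out(deltas=[0,0,-0.06,0,0,0,0,-0.03,-0.11,0,0,0,0,-0.09,-0.11,0,0,0.18,0,-0.15,-0.11,0,0,0.36,0,-0.21,-0.11,0,0,0.54], grip=100)

```text
time: 4.95
eef_pos: [0.491, 0.0557, 0.1946]
tcp_rot: [0.315, 0.949, 0.0, 0.0]
contact_force: [1.0, -0.7, 0.1]
opening: 1.002
finger_force: 0.0
```

Run:
```python
from d import *
im,P=cloud("scene");im2,_=cloud("top")
l=P.copy();l[...,:2]=(P[...,:2]-seat)@R2
k=(l[...,1]>.085)&(l[...,1]<.215)&(l[...,0]>-.095)&(l[...,0]<.02)&(im.sum(-1)<270)&(l[...,2]<.1)
print("bracket",k.sum(),l[k].min(0).round(3),l[k].max(0).round(3))
for q in ctrl.find_in("top","bracket_centre")[:3]:print(q)
cv2.imwrite("pics/t2.png",np.hstack([cv2.resize(im2[170:300,110:310],None,fx=2,fy=2),cv2.resize(im[140:270,330:530],None,fx=2,fy=2)])[...,::-1])
delta([.629,-.1995,.2],0,"above");delta([.629,-.1995,.041],0,"grasp")
```

```text
bracket 212 [-0.062  0.088  0.022] [-0.024  0.163  0.068]
{'uv': [218.1, 330.7], 'score': 0.8}
{'uv': [174.1, 245.1], 'score': 0.64}
above d [-0.2626 -0.1216 -0.0055] rot [2.0e-04 1.0e-04 9.3e-01] cur [0.4912 0.055  0.1944] q6 -1.02
grasp d [-0.2625 -0.1216  0.1535] rot [2.0e-04 1.0e-04 9.3e-01] cur [0.4912 0.055  0.1944] q6 -1.02
```

View pics/t2.png

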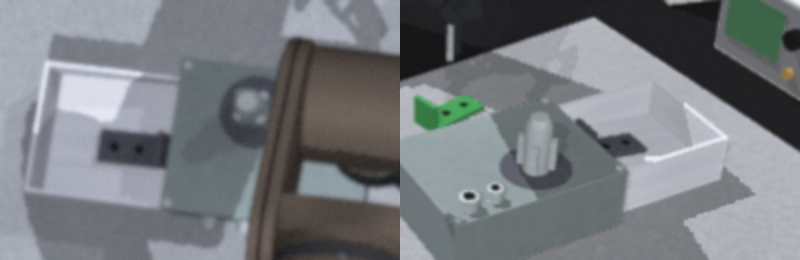

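The bracket lies flat in the chute at about (130,148) in the top crop, clear of the deck. On to the sleeve.

Emit:
carry_out(deltas=[-0.053,-0.024,0,0,0,0.18,-0.105,-0.049,0,0,0,0.36,-0.158,-0.073,0,0,0,0.54,-0.21,-0.097,0,0,0,0.72,-0.262,-0.121,0,0,0,0.9], grip=100)

```text
time: 5.72
eef_pos: [0.6318, -0.1955, 0.194]
tcp_rot: [0.696, 0.718, 0.0, -0.0]
contact_force: [0.5, -0.2, 0.5]
opening: 0.998
finger_force: 0.0
```

Run:
```python
from d import *
delta([.629,-.1995,.2],0,"above");delta([.629,-.1995,.041],0,"grasp")
```

```text
above d [-0.0039 -0.003  -0.006 ] rot [ 0.0001 -0.0007  0.0316] cur [ 0.6318 -0.1955  0.194 ] q6 -0.49
grasp d [-0.004 -0.003  0.153] rot [ 0.0001 -0.0007  0.0316] cur [ 0.6318 -0.1955  0.194 ] q6 -0.49
```

Emit:
carry_out(deltas=[0,0,0.02,0,0,0.03,0,0,0.02,0,0,0.03])

```text
time: 5.98
eef_pos: [0.629, -0.1934, 0.1708]
tcp_rot: [0.705, 0.71, -0.001, -0.003]
contact_force: [-0.3, -0.0, -0.5]
opening: 1.004
finger_force: 0.0
```

Run:
```python
from d import *
delta([.629,-.1995,.041],0,"grasp")
```

```text
grasp d [-0.0066  0.0007  0.1298] rot [-0.0058 -0.0035  0.0073] cur [ 0.629  -0.1934  0.1708] q6 -0.46
```

Emit:
carry_out(deltas=[-0.006,0,0.03,0,0,0.007,-0.006,0,0.06,0,0,0.007,-0.006,0,0.06,0,0,0.007])

```text
time: 6.35
eef_pos: [0.6282, -0.1984, 0.1113]
tcp_rot: [0.707, 0.708, -0.001, -0.003]
contact_force: [-0.9, -0.5, 1.1]
opening: 1.003
finger_force: 0.0
```

Run:
```python
from d import *
delta([.629,-.1995,.041],0,"grasp")
```

```text
grasp d [-0.0013  0.0013  0.0702] rot [-0.0063 -0.0035  0.0012] cur [ 0.6282 -0.1984  0.1113] q6 -0.46
```

Emit:
carry_out(deltas=[-0.001,0.001,0.035,-0.006,-0.003,0,-0.001,0.001,0.07,-0.006,-0.003,0,-0.001,0.001,0.07,-0.006,-0.003,0])

```text
time: 6.72
eef_pos: [0.6298, -0.2005, 0.0427]
tcp_rot: [0.707, 0.707, 0.0, 0.001]
contact_force: [-0.4, 0.3, 0.1]
opening: 0.998
finger_force: 0.0
```

Emit:
carry_out(deltas=[0,0,0,0,0,0,0,0,0,0,0,0,0,0,0,0,0,0,0,0,0,0,0,0,0,0,0,0,0,0], grip=30, grip_force=50)

```text
time: 7.35
eef_pos: [0.6329, -0.2032, 0.0476]
tcp_rot: [0.708, 0.706, 0.002, 0.005]
contact_force: [-0.7, 0.5, 6.1]
opening: 0.576
finger_force: 52.4
```

Run:
```python
from d import *
delta([.629,-.1995,.041],0,"grasp");s=ctrl.get_state();print(s["opening"],s["finger_force"],s["contact_force"],Ro.from_quat(s["tcp_rot"]).as_matrix()[:,2])
```

```text
grasp d [ 0.0037 -0.004   0.0066] rot [ 0.0092  0.0047 -0.0017] cur [ 0.6329 -0.2032  0.0476] q6 -0.46
0.5755513245725549 52.42988895624876 [-0.7173355   0.53002206  6.09857112] [ 0.00921026 -0.00466335 -0.99994671]
```

Emit:
carry_out(deltas=[0,0,0,0,0,0,0,0,0,0,0,0])

```text
time: 7.6
eef_pos: [0.6329, -0.2032, 0.0476]
tcp_rot: [0.708, 0.706, 0.002, 0.005]
contact_force: [-0.4, 0.8, 6.1]
opening: 0.571
finger_force: 52.4
```

Run:
```python
from d import *
delta([.629,-.1995,.041],0,"grasp");s=ctrl.get_state();print(s["opening"],s["finger_force"],s["contact_force"],s["wrist_torque"])
im,P=cloud("scene");cv2.imwrite("pics/g.png",cv2.resize(im[200:420,120:400],None,fx=2.5,fy=2.5)[...,::-1])
```

```text
grasp d [ 0.0037 -0.004   0.0065] rot [ 0.0092  0.0047 -0.0017] cur [ 0.6329 -0.2032  0.0476] q6 -0.46
0.5713609051839481 52.43123419582844 [-0.43440758  0.82392564  6.06233577] [ 0.13386992  0.52513543 -0.01202806]
```

View pics/g.png

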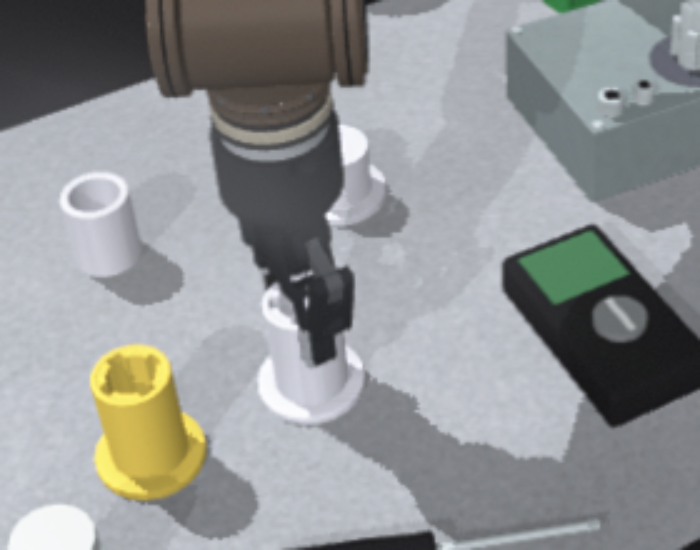

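The gripper holds the sleeve, still upright, at about (310,350) in the crop. I lift it.

Emit:
carry_out(deltas=[0,0,-0.03,0,0,0,0,0,-0.07,0,0,0,0,0,-0.12,0,0,0,0,0,-0.165,0,0,0,0,0,-0.165,0,0,0])

```text
time: 8.28
eef_pos: [0.6329, -0.2031, 0.2152]
tcp_rot: [0.708, 0.706, 0.003, 0.008]
contact_force: [0.2, -0.2, -3.6]
opening: 0.571
finger_force: 53.4
```

```bash
cat > s.py <<'E'
from d import *
import sys
s=ctrl.get_state();t=s["eef_pos"];R=Ro.from_quat(s["tcp_rot"]).as_matrix()
im,P=cloud("scene")
d=P-t
k=(np.hypot(d[...,0],d[...,1])<.06)&(d[...,2]<-.02)&(d[...,2]>-.06)&(im.min(-1)>130)
q=P[k];print("n",k.sum(),"bottom",np.sort(q[:,2])[:20].mean().round(4),"flange x",q[:,0].min().round(4),q[:,0].max().round(4),"y",q[:,1].min().round(4),q[:,1].max().round(4))
# cylinder fit on tube below fingers
from scipy.optimize import least_squares
h=q[:,2]-q[:,2].min();c=q[(h>.013)]
def fit(pts,r):
    f=least_squares(lambda v:np.hypot(pts[:,0]-v[0],pts[:,1]-v[1])-r,t[:2],loss="soft_l1",f_scale=.001);return f.x.round(4)
fl=q[h<.0075]
print("tube c",fit(c,.025),len(c),"flange rim",fit(fl,.036),len(fl),"tcp",t.round(4),"force",s["contact_force"].round(2),"tilt",R[:,2].round(4),"open",s["opening"].round(3),"yaw",np.degrees(np.arctan2(R[1,1],R[0,1])).round(2))
sh=P[(P[...,2]>.112)&(P[...,2]<.122)&(abs(P[...,0]-.549)<.03)&(abs(P[...,1]-.179)<.03)]
if len(sh)>5: print("shaft",fit(sh,.014) if 0 else least_squares(lambda v:np.hypot(sh[:,0]-v[0],sh[:,1]-v[1])-.014,[.549,.179],loss="soft_l1",f_scale=.001).x.round(4),len(sh))
E
python3 s.py; python3 -c "
from d import *
delta(np.r_[seat,.2],-23.7)"
```

```text
n 901 bottom 0.1698 flange x 0.6031 0.6706 y -0.2361 -0.1637
 d [ 0.3812 -0.0835  0.0086] rot [0.0105 0.0026 0.4117] cur [ 0.6311 -0.2023  0.2112] q6 -0.46Traceback (most recent call last):
  File "s.py", line 14, in <module>
    print("tube c",fit(c,.025),len(c),"flange rim",fit(fl,.036),len(fl),"tcp",t.round(4),"force",s["contact_force"].round(2),"tilt",R[:,2].round(4),"open",s["opening"].round(3),"yaw",np.degrees(np.arctan2(R[1,1],R[0,1])).round(2))
                                                                                                                                                           ^^^^^^^^^^^^^^^^^^
AttributeError: 'float' object has no attribute 'round'
```

Emit:
carry_out(deltas=[0.05,-0.011,0,0,0,0.06,0.105,-0.023,0,0,0,0.13,0.16,-0.035,0,0,0,0.2,0.215,-0.047,0,0,0,0.27,0.27,-0.059,0,0,0,0.34])

```text
time: 8.95
eef_pos: [0.5694, 0.0698, 0.2043]
tcp_rot: [0.818, 0.575, -0.001, 0.001]
contact_force: [1.2, -0.2, -3.9]
opening: 0.573
finger_force: 53.3
```

Emit:
carry_out(deltas=[0.035,-0.05,0,0,0,0.03,0.07,-0.055,0,0,0,0.07])

```text
time: 9.2
eef_pos: [0.5383, 0.1544, 0.2026]
tcp_rot: [0.837, 0.548, -0.003, 0.0]
contact_force: [1.0, -0.6, -3.3]
opening: 0.572
finger_force: 53.5
```

```bash
sed -i 's/"open",s\["opening"\].round(3),//' s.py; python3 s.py; python3 -c "
from d import *
delta(np.r_[seat,.2],-23.7)"
```

```text
n 559 bottom 0.1578 flange x 0.5042 0.5752 y 0.1207 0.1924
tube c [0.5383 0.1581] 176 flange rim [0.5378 0.1582] 93 tcp [0.5383 0.1544 0.2026] force [ 1.03 -0.63 -3.33] tilt [-0.004  -0.0037 -1.    ] yaw -23.56
shaft [0.5488 0.1799] 63
 d [ 0.0226 -0.0012  0.0037] rot [-0.0002 -0.0007  0.0023] cur [0.5405 0.1578 0.2037] q6 0.51
```

Emit:
carry_out(deltas=[0.018,0.0,0,0,0,0,0.018,0.0,0,0,0,0,0.018,0,0,0,0,0,0.018,0,0,0,0,0])

```text
time: 9.75
eef_pos: [0.5509, 0.1681, 0.2075]
tcp_rot: [0.837, 0.547, 0.001, 0.003]
contact_force: [0.2, -0.2, -4.4]
opening: 0.575
finger_force: 53.6
```

```bash
python3 s.py; python3 -c "
from d import *
delta(np.r_[.5483,.1762,.2],-23.7)"
```

```text
n 565 bottom 0.1628 flange x 0.5159 0.5898 y 0.1339 0.2069
tube c [0.5514 0.1716] 171 flange rim [0.5508 0.172 ] 106 tcp [0.5509 0.1681 0.2075] force [ 0.24 -0.18 -4.36] tilt [ 0.0055 -0.0033 -1.    ] yaw -23.68
shaft [0.5483 0.1795] 59
 d [ 0.0063 -0.0057  0.0076] rot [0.0066 0.0006 0.0005] cur [0.5509 0.1682 0.2076] q6 0.54
```

Emit:
carry_out(deltas=[0.006,-0.006,0.0,0,0,0,0.006,-0.006,0.01,0,0,0,0.006,-0.006,0.015,0,0,0,0.006,-0.006,0.015,0,0,0])

```text
time: 10.3
eef_pos: [0.5472, 0.1767, 0.1915]
tcp_rot: [0.837, 0.548, 0.001, 0.002]
contact_force: [-0.5, 0.4, -3.2]
opening: 0.57
finger_force: 53.5
```

```bash
python3 s.py; python3 -c "
from d import *
delta(np.r_[.5483,.1762,.2],-23.7)"
```

```text
n 551 bottom 0.147 flange x 0.5159 0.5861 y 0.1433 0.2156
tube c [0.5478 0.1803] 176 flange rim [0.5475 0.1809] 88 tcp [0.5472 0.1767 0.1915] force [-0.54  0.4  -3.24] tilt [ 0.0039 -0.0034 -1.    ] yaw -23.6
shaft [0.5484 0.18  ] 60
 d [-0.0003  0.0009 -0.0079] rot [0.0059 0.0009 0.0017] cur [0.5476 0.1768 0.1921] q6 0.55
```

Emit:
carry_out(deltas=[0,0.0006,0.01,0,0,0,0,0.0006,0.018,0,0,0,0,0.0006,0.026,0,0,0,0,0.0006,0.032,0,0,0,0,0.0006,0.032,0,0,0])

```text
time: 10.98
eef_pos: [0.5481, 0.1764, 0.1598]
tcp_rot: [0.837, 0.548, 0.001, 0.003]
contact_force: [-0.1, -0.5, -3.6]
opening: 0.571
finger_force: 53.5
```

```bash
python3 s.py; python3 -c "
from d import *
delta(np.r_[.5483,.1762,.2],-23.7)"
```

```text
n 550 bottom 0.106 flange x 0.5145 0.5858 y 0.1427 0.2174
tube c [0.5507 0.1782] 537 flange rim [0.5333 0.1875] 13 tcp [0.5481 0.1764 0.1598] force [-0.13 -0.45 -3.59] tilt [ 0.0044 -0.0032 -1.    ] yaw -23.6
shaft [0.5606 0.1641] 92
 d [-0.0004  0.0002 -0.0396] rot [0.0062 0.0006 0.0017] cur [0.5485 0.1765 0.1604] q6 0.55
```

Emit:
carry_out(deltas=[0,0,0.005,0,0,0,0,0,0.01,0,0,0,0,0,0.014,0,0,0,0,0,0.018,0,0,0,0,0,0.018,0,0,0])

```text
time: 11.65
eef_pos: [0.5484, 0.1764, 0.1421]
tcp_rot: [0.837, 0.548, 0.001, 0.003]
contact_force: [0.5, -1.1, -5.0]
opening: 0.575
finger_force: 53.5
```

No resistance below rib height, so the grooves have engaged; I continue down.

Emit:
carry_out(deltas=[0,0,0.006,0,0,0,0,0,0.012,0,0,0,0,0,0.018,0,0,0,0,0,0.023,0,0,0,0,0,0.023,0,0,0])

```text
time: 12.28
eef_pos: [0.5484, 0.1763, 0.1189]
tcp_rot: [0.837, 0.548, 0.001, 0.003]
contact_force: [-0.5, -0.0, -4.0]
opening: 0.574
finger_force: 53.5
```

Emit:
carry_out(deltas=[0,0,0.003,0,0,0,0,0,0.006,0,0,0,0,0,0.009,0,0,0,0,0,0.009,0,0,0])

```text
time: 12.78
eef_pos: [0.5496, 0.1767, 0.1175]
tcp_rot: [0.837, 0.548, 0.001, 0.003]
contact_force: [-13.3, -2.6, 23.2]
opening: 0.578
finger_force: 56.1
```

Run:
```python
from d import *
im,P=cloud("scene");s=ctrl.get_state();print(s["eef_pos"].round(4),s["contact_force"].round(1))
l=P.copy();l[...,:2]=(P[...,:2]-seat)@R2
k=(np.hypot(l[...,0],l[...,1])<.0375)&(np.hypot(l[...,0],l[...,1])>.028)&(im.min(-1)>130)&(l[...,2]>.06)&(l[...,2]<.095)
z=l[k][:,2];print("flange top z",np.percentile(z,[10,50,90]).round(4),len(z))
cv2.imwrite("pics/home.png",cv2.resize(im[120:280,330:530],None,fx=3,fy=3)[...,::-1])
```

```text
[0.5496 0.1767 0.1175] [-13.4  -2.8  23.4]
flange top z [0.0723 0.0792 0.0817] 296
```

View pics/home.png

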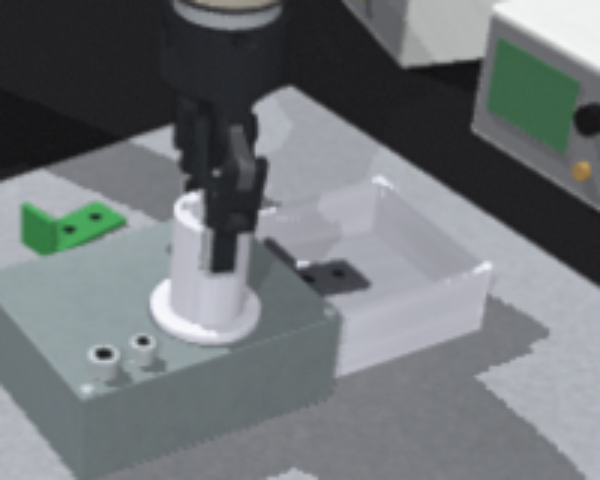

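The sleeve's flange is on the deck (flange top measured at 79 mm), with the bracket in the chute. I relax the press while still holding, then release.

Emit:
carry_out(deltas=[0,0,-0.003,0,0,0,0,0,-0.003,0,0,0,0,0,-0.003,0,0,0,0,0,-0.003,0,0,0])

```text
time: 13.32
eef_pos: [0.5496, 0.1767, 0.1175]
tcp_rot: [0.837, 0.548, 0.002, 0.003]
contact_force: [-6.5, -0.7, 11.9]
opening: 0.573
finger_force: 55.0
```

Emit:
carry_out(deltas=[0,0,0,0,0,0,0,0,0,0,0,0,0,0,0,0,0,0,0,0,-0.003,0,0,0,0,0,-0.01,0,0,0], grip=100)

```text
time: 13.95
eef_pos: [0.5486, 0.1763, 0.1235]
tcp_rot: [0.837, 0.548, 0.001, 0.003]
contact_force: [-0.8, -0.2, -0.0]
opening: 1.001
finger_force: 0.0
```

Emit:
carry_out(deltas=[0,0,-0.02,0,0,0,0,0,-0.05,0,0,0,0,0,-0.09,0,0,0,-0.04,0.02,-0.12,0,0,0,-0.1,0.04,-0.12,0,0,0])

```text
time: 14.58
eef_pos: [0.5471, 0.0696, 0.25]
tcp_rot: [0.836, 0.549, 0.006, 0.006]
contact_force: [0.1, -0.5, -0.4]
opening: 1.004
finger_force: 0.0
```

Emit:
carry_out(deltas=[-0.06,0,0,0,0,0,-0.1,0,0,0,0,0,-0.1,0,0,0,0,0,-0.1,0,0,0,0,0])

```text
time: 15.08
eef_pos: [0.5051, -0.0216, 0.2453]
tcp_rot: [0.837, 0.547, 0.003, 0.003]
contact_force: [0.8, 0.3, -0.2]
opening: 1.001
finger_force: 0.0
```

Run:
```python
from d import *
im,P=cloud("scene");im2,P2=cloud("top")
from scipy.optimize import least_squares
for D,I in((P,im),(P2,im2)):
    l=D.copy();l[...,:2]=(D[...,:2]-seat)@R2
    r=np.hypot(l[...,0],l[...,1])
    f=l[(r<.034)&(r>.028)&(l[...,2]>.06)&(l[...,2]<.1)];t=l[(r<.03)&(l[...,2]>.14)&(l[...,2]<.17)]
    print("flange",np.median(f[:,2]).round(4),"top",np.median(t[:,2]).round(4),((t.min(0)+t.max(0))/2).round(4))
    k=(l[...,1]>.082)&(l[...,1]<.215)&(l[...,0]>-.095)&(l[...,0]<.02)&(I.sum(-1)<270)&(l[...,2]<.1)
    print("bracket",l[k].min(0).round(3),l[k].max(0).round(3))
```

```text
flange 0.0801 top 0.1495 [0.0032 0.0013 0.148 ]
bracket [-0.061  0.082  0.022] [0.014 0.164 0.071]
flange 0.0776 top 0.149 [0.0008 0.0004 0.1473]
bracket [-0.063  0.086  0.02 ] [-0.03   0.163  0.069]
```

The sleeve top is at 149–150 mm and the flange top at about 78 mm, so it is home and released. The bracket is in the chute.

```bash
python3 -c "
from plant import ctrl
print(ctrl.sign_off())"
```

```text
the job is handed in; nothing more can be done
None
```

The job is handed in, with no verdict returned: at the last camera check the bracket lay in the chute and the sleeve stood released on the shaft, its flange on the deck to within measurement; the spacer, cap and multimeter were not touched.

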